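# Close the slide case at the microscope bench

### The job

Close the long microscope-slide case: lower its hinged lid all the way down onto its base without slamming it. Leave the square tube case beside it open as it is.

Things in the scene. Friction and masses are not known exactly. Their poses are not given: they have to be found in the camera images.
- slide_box: The long case to close: grey plastic base 100 mm (own x) by 200 mm (own y), 40 mm high, rows of glass slides inside below the rim; fixed to the bench. Origin: centre of its underside. Own z is up; own x points within 81 degrees of world x. The lid's hinge line runs along own y at own x = +50 mm, 40 mm up: the far, left or right side as seen from the robot.
- slide_lid (a joint): Angle of the long case's lid, rad: 0 closed flat, 1.57 upright, starts at 1.25 to 1.6, at most 1.75. Plate 100 mm from hinge to free edge, 200 mm wide, 10 mm thick (hinge line on its inner face), label outside, small clasp at the free edge, no handle. Stiff hinge: stays at any angle, yields to 1 to 2 N near its free edge; pushing the outer face over the base (own -x), then down, closes it.
- tube_box: The other case, to be left open: same grey plastic, square, 133 by 133 mm, 52 mm high, holding a grid of small white-capped tubes; fixed, to the left or right of the long case (centres at least 360 mm apart). Origin: centre of its underside, axes as for the long case. Its lid, 133 mm long, 10 mm thick, is hinged along own y at own x = +66.5 mm, 52 mm up.
- tube_lid (a joint): Angle of the square case's lid, rad: 0 closed, 1.57 upright; starts at 1.25 to 1.6 and is to stay open. Stiff hinge of the same kind.
Things that resemble listed ones, but are neither listed nor needed, are in the scene too. What is shaped like the slide_box but pink or purple is not meant. What is shaped like the tube_box but red is not meant.

How it is judged:
By the outcome, as a careful person would: the job done as asked, in the order asked, and still so for the second after the job is handed in, with the robot touching nothing.
It also fails if it takes over 32 s, if anything falls off the work surface, if the arm or the gripper's body presses on something with over 40 N, if the wrist force passes 120 N, or if a joint passes its speed limit or range.

### The arm

A 7-joint arm with a two-finger parallel gripper is mounted at the origin on the work surface. World frame = base frame: x ahead of the robot, y to its left, z up, the work surface at z = 0. Lengths are in m, angles in rad, forces in N, time in s.
With the tool pointing down it reaches from about 0.4 to 0.85 m from the base axis. Payload 10.4 kg.
Tool frame: the origin (TCP) lies on the centre line of the jaws, within the pads' length; the fingertips stand 17 mm ahead of it and the grasp point (between the pads) lies 2 mm behind it; z points along the fingers, y is the line along which they close (so a half turn about z gives the same grasp; the last joint's range is limited). The gripper opens to 85 mm and grips with 20 to 120 N. Pads are 22 mm wide; open, the fingers measure 114 mm over their backs; the gripper's body (76 mm by 85 mm) begins 54 mm behind the grasp point. The pads swing forward as they close: fully open they stand 13 mm farther back than shut.
Start: joints at [1.243, 0.332, -0.065, 1.46, 0.022, 1.35, -0.088], TCP at [0.188, -0.596, 0.223] pointing down, gripper open.
Joint ranges: [-2.6, 2.6], [-0.5, 2.12], [-1.47, 1.34], [0.16, 2.42], [-1.27, 4.41], [0.06, 2.06], [-2.6, 2.6]. Speed limits (rad/s): [2.22, 2.22, 2.79, 2.79, 3.14, 3.14, 3.14].

### API

Orientations are given as a unit quaternion [x, y, z, w].
In Python, from workcell import sensors, imaging, order, spotter gives the robot as it stands. The module is installed in compiled form; this text tells all that it offers.
- The arm moves only by the shell command python3 -m inch 'ROWS' [FORCE]. ROWS is JSON, a list that holds one entry, the list of rows, each a list of 7 numbers: the shift along the tool's x, y, z in m, then the turn, a rotation vector about the tool's x, y, z in rad, then the closure, from -1 (fully open) to 1 (shut). In form: [[[x, y, z, ax, ay, az, hand], ...]]. A call has 1 to 10 rows; each row is the pose to reach, as a shift and turn from the pose commanded when the call began, along the tool's axes at that moment; what a row does not reach only later rows make up. A row lasts 1/10 s, in which the tool goes at most 50 mm and 8.59 degrees, less where a joint would pass 70% of its speed; a pose out of reach is approached as far as the arm can. A call with a gripper value outside its range is refused whole. The fingers move at their own pace and stop on an object; FORCE is the grip in N (left out, the last holds). Time passes only in rows, so rows that repeat a pose let the fingers close. It gives the time, the measured TCP pose, the force, the opening and the grip force at its end, in the units of the state.
- sensors.get_obs(): the state, without advancing time (a new reading comes with each control period).
- imaging.camera(name): name is "scene" or "top" or "wrist"; returns the picture (400x640x3 uint8, blue, green, red); there is no depth.
- imaging.calibration(name): a dict with "mtx" (3x3 intrinsics, pixels), "R" (3x3) and "t" (3): a world point X has camera coordinates R X + t; the wrist camera has in their place "tool_from_camera" (4x4, takes a point from camera to tool coordinates, whose origin is the TCP and whose axes are the flange's). Camera axes: x right, y down, z forward; pixel columns grow to the right and rows downward; lengths in m; the calibration is good to about 2 mm. A picture is of the moment at which its call begins: read the wrist's pose just before it. calibration takes no time and is no camera call.
- order.hand_in(): hands the job in; it is judged then, once.
Trained networks look in the newest picture that a camera, given by its name, has taken for a name from the list of things; names that differ only in an ending like _2 or _b are one class to them, and where a whole thing is asked for, a point or a joint stands for the part that bears it (a point fixed in the world has none). Each returns a list of dicts, best first, with "conf" (0 to 1); they miss things now and then, are a little off and sometimes report something else, mostly with a low value. They report only what shows in the picture. A call takes as long as a camera call. They do not tell look-alikes from the thing itself.
- spotter.look_for(label, camera): "pixel" ([column, row] in pixels, amid what is visible of it).
The state is a dict: "clock": time; "joint_pos": joint angles; "joint_velocities": joint speeds; "tau": joint torques, N m; "position": TCP position; "ee_rot": TCP orientation; "ft_force": force on the tool from outside, world axes, zero at the start; "torque": the same for the moment, N m; "grip_width": opening from 0.0 (shut) to 1.0 (fully open); "grasp_force": force on a finger pad.
Only numpy, scipy, OpenCV 4.12 (cv2) and the standard library are available. Lean on these libraries where they do the work, as an engineer would, in place of code of your own. Each camera call takes 0.05 s, during which the arm holds its last target. There are 200 camera calls.

## Working session

There is one attempt and no reset: what is moved stays moved. The work goes in short steps, Python scripts to look and compute and a shell command to move; the robot and the scene stay as the last step left them, time stands still between calls to the robot, and variables do not carry over. Pictures are saved under pics/ and viewed, at most 10 in all, crops included, and the job is handed in when it is done.

```bash
mkdir -p pics; python3 - <<'E'
from workcell import sensors, imaging, spotter
import cv2,numpy as np
o=sensors.get_obs();print(o['clock'],o['position'],o['ee_rot'])
for c in ['scene','top']:
    im=imaging.camera(c);cv2.imwrite(f'pics/{c}0.png',im)
    for n in ['slide_box','slide_lid','tube_box']:
        print(c,n,[(np.round(d['pixel']),round(d['conf'],2)) for d in spotter.look_for(n,c)][:4])
    k=imaging.calibration(c);print(k['mtx'].tolist(),(-k['R'].T@k['t']).round(3))
E
```

```text
0.0 [ 0.18741339 -0.5958192   0.22218869] [ 9.88408758e-01  1.51814329e-01 -1.61728582e-04 -7.14193989e-04]
scene slide_box [(array([229., 271.]), 0.78), (array([327., 159.]), 0.56), (array([162., 221.]), 0.55)]
scene slide_lid [(array([161., 218.]), 0.89), (array([327., 154.]), 0.6), (array([238., 268.]), 0.58)]
scene tube_box [(array([389., 198.]), 0.87), (array([465., 183.]), 0.71)]
[[482.5567767813754, 0.0, 320.0888625096552], [0.0, 482.5567767813754, 196.7172474886319], [0.0, 0.0, 1.0]] [ 1.086 -0.401  0.899]
top slide_box [(array([280., 250.]), 0.97), (array([417., 183.]), 0.91), (array([433., 261.]), 0.82)]
top slide_lid [(array([436., 266.]), 0.94), (array([418., 167.]), 0.84), (array([279., 251.]), 0.74)]
top tube_box [(array([196., 155.]), 0.81), (array([270., 170.]), 0.72)]
[[511.9442865737503, 0.0, 325.2725115070093], [0.0, 511.9442865737503, 200.95735195437206], [0.0, 0.0, 1.0]] [0.377 0.06  1.513]
```

View pics/scene0.png

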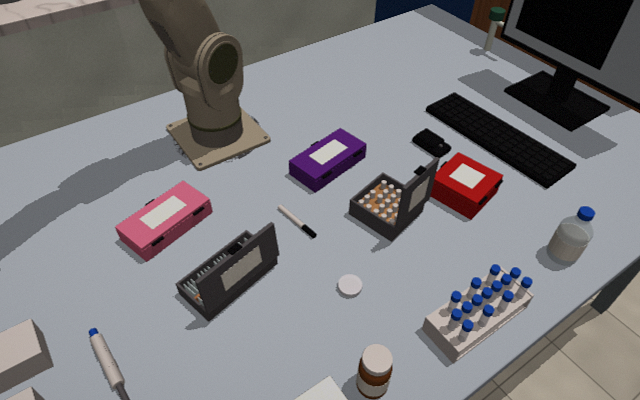

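View pics/top0.png

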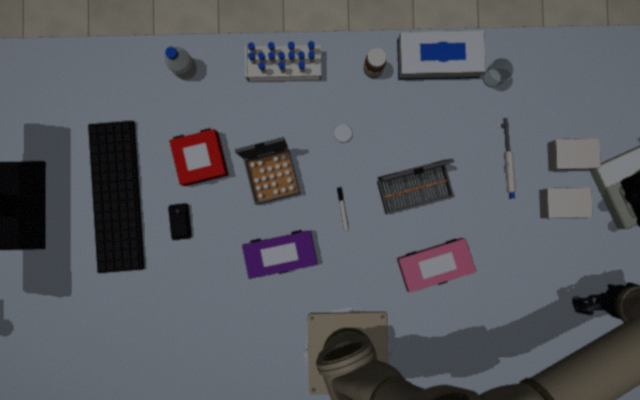

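The grey long case is at top (417,188), hinge on the far side with its lid at (418,170). The tube case is at (270,170). Pink and purple closed cases lie nearer the robot. I'll zoom in to get the corners.

```bash
python3 - <<'E'
import cv2,numpy as np
a=cv2.imread('pics/top0.png')[145:225,365:465]
b=cv2.imread('pics/scene0.png')[215:325,165:290]
a=cv2.resize(a,None,fx=6,fy=6,interpolation=cv2.INTER_CUBIC);a=cv2.convertScaleAbs(a,alpha=1.6)
cv2.imwrite('pics/a.png',a)
b=cv2.resize(b,None,fx=5,fy=5,interpolation=cv2.INTER_CUBIC);cv2.imwrite('pics/b.png',cv2.convertScaleAbs(b,alpha=1.6))
E
```

```text
(no output)
```

View pics/a.png

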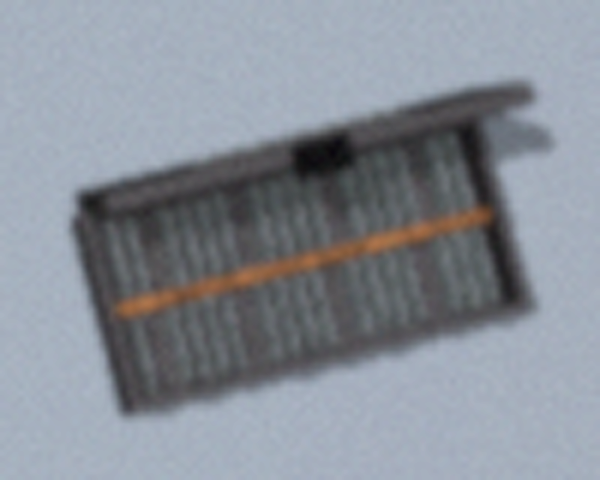

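View pics/b.png

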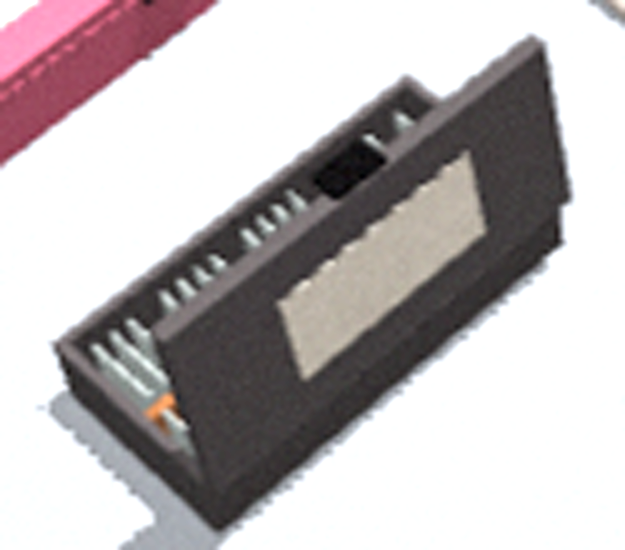

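The top crop shows rim corners at (125,410) and (532,308). In the scene crop the lid's free edge runs (163,332)–(541,38) and the base corners are clear. I'll fit the pose and lid angle.

```bash
cat >fit.py <<'E'
import numpy as np
from workcell import imaging
from scipy.optimize import least_squares
K={c:imaging.calibration(c) for c in ['scene','top']}
def proj(c,X):
    k=K[c];p=k['mtx']@(k['R']@X+k['t']);return p[:2]/p[2]
def world(p,q):
    x,y,a=p[:3];c,s=np.cos(a),np.sin(a);return np.array([x+c*q[0]-s*q[1],y+s*q[0]+c*q[1],q[2]])
def lid(th,r,n,y): return np.array([.05-r*np.cos(th)+n*np.sin(th),y,.04+r*np.sin(th)+n*np.cos(th)])
E
python3 - <<'E'
from fit import *
S=lambda u,v:np.array([165+u/5,215+v/5]);T=lambda u,v:np.array([365+u/6,145+v/6])
obs=[('top',(-.05,.1,.04),T(128,408)),('top',(-.05,-.1,.04),T(532,308)),('scene',(-.05,-.1,.04),S(55,347)),('scene',(-.05,.1,.04),S(405,78)),
('scene',(.05,-.1,0),S(220,528)),('scene',(.05,.1,0),S(560,243)),
('scene',(.1,.005,.1),S(541,38)),('scene',(.1,.005,-.1),S(163,332)),('top',(.1,.0,-.1),T(532,100)),('top',(.1,.0,.1),T(85,213))]
def f(p):
    r=[]
    for i,(c,q,px) in enumerate(obs):
        q=lid(p[3],*q) if i>=6 else np.array(q)
        r+=list(proj(c,world(p,q))-px)
    return r
s=least_squares(f,[.43,-.27,.2,1.4]);print(s.x.round(4));print(np.round(s.fun,1).reshape(-1,2).tolist())
p=s.x;print(world(p,(.05,0,.04)),world(p,lid(p[3],.1,0,0)),world(p,lid(p[3],.1,.01,0)))
E
```

```text
[ 0.4734 -0.2065  0.2396  1.4861]
[[-0.4, 0.6], [-0.9, -0.7], [-0.4, -1.1], [0.3, -1.5], [0.2, 1.0], [0.8, -0.7], [-0.0, -0.7], [-1.2, 0.8], [-0.7, -0.8], [2.3, -0.5]]
[ 0.52194862 -0.19463291  0.04      ] [ 0.51373488 -0.19663954  0.1396419 ] [ 0.52341441 -0.19427482  0.14048743]
```

```bash
cat >>fit.py <<'E'
from workcell import sensors
from scipy.spatial.transform import Rotation as Ro
P=[.4734,-.2065,.2396]
def shift(q):
    o=sensors.get_obs();R=Ro.from_quat(o['ee_rot']);t=world(P,q)
    c,s=np.cos(P[2]),np.sin(P[2]);D=Ro.from_matrix(np.array([[c,s,0],[s,-c,0],[0,0,-1]]))
    own=np.array([[c,s],[-s,c]])@(np.array(o['position'])[:2]-P[:2])
    print('clk',round(o['clock'],2),'own',own.round(4),o['position'][2].round(4),'F',np.round(o['ft_force'],2),'shift',R.inv().apply(t-o['position']).round(4),'turn',(R.inv()*D).as_rotvec().round(4))
E
python3 -c "
from fit import *
shift((.11,0,.222))"
```

```text
clk 0.4 own [-0.3701 -0.3107] 0.2229 F [ 0.28  0.64 -0.18] shift [ 0.4993 -0.2787  0.001 ] turn [-0.0002 -0.      0.0653]
```

```bash
python3 -m inch '[[[0.04,-0.02,0,0,0,0.01,1],[0.08,-0.045,0,0,0,0.02,1],[0.12,-0.07,0,0,0,0.03,1],[0.165,-0.09,0,0,0,0.04,1],[0.21,-0.115,0,0,0,0.05,1],[0.25,-0.14,0,0,0,0.065,1],[0.295,-0.165,0,0,0,0.065,1],[0.34,-0.19,0,0,0,0.065,1],[0.38,-0.21,0,0,0,0.065,1],[0.42,-0.235,0,0,0,0.065,1]]]' 20; python3 -c "
from fit import *
shift((.11,0,.222))"
```

```text
clock: 1.4
position: [0.519, -0.2446, 0.2232]
ee_rot: [0.993, 0.119, 0.0, 0.0]
ft_force: [0.5, -0.4, 0.0]
grip_width: -0.003
grasp_force: 0.0
clk 1.4 own [ 0.0353 -0.0478] 0.2232 F [ 0.51 -0.44  0.04] shift [ 0.0747 -0.0478  0.0013] turn [ 0.0006 -0.0005 -0.0001]
```

```bash
python3 -m inch '[[[0.035,-0.02,0,0,0,0,1],[0.06,-0.04,0,0,0,0,1],[0.075,-0.048,0,0,0,0,1],[0.075,-0.048,0.02,0,0,0,1],[0.075,-0.048,0.05,0,0,0,1],[0.075,-0.048,0.075,0,0,0,1],[0.075,-0.048,0.085,0,0,0,1],[0.075,-0.048,0.085,0,0,0,1]]]' ; python3 -c "
from fit import *
shift((.065,0,.1375))
import cv2
cv2.imwrite('pics/s1.png',imaging.camera('scene')[120:320,120:340].repeat(2,0).repeat(2,1))"
```

```text
clock: 2.2
position: [0.5782, -0.1823, 0.1369]
ee_rot: [0.993, 0.119, -0.001, -0.0]
ft_force: [-0.4, 0.5, 0.2]
grip_width: -0.006
grasp_force: 0.0
clk 2.2 own [ 0.1075 -0.0013] 0.1369 F [-0.42  0.48  0.16] shift [-0.0425 -0.0013 -0.0005] turn [-0.0009  0.0022 -0.0008]
```

View pics/s1.png

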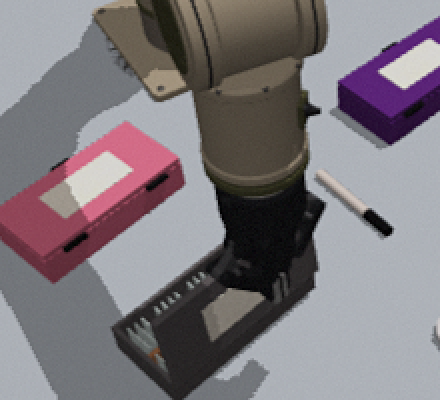

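The closed fingers stand just beyond the lid's outer face at about (270,280), clear of it. Next I'll work out the closing arc.

```bash
python3 -c "
from fit import *
for th in np.linspace(1.4,0,15):
    c=lid(th,.08,.01,0);print(round(th,2),(c[0]+.011-.1085).round(3),(.1375-c[2]-.017).round(3))"
python3 -m inch '[[[-0.015,0,0,0,0,0,1],[-0.027,0,0,0,0,0,1],[-0.035,0,0,0,0,0,1],[-0.042,0,0,0,0,0,1],[-0.047,0,0,0,0,0,1],[-0.052,0,0,0,0,0,1]]]';python3 -c "
from fit import *
shift((.065,0,.1375))"
```

```text
1.4 -0.051 -0.0
1.3 -0.059 0.001
1.2 -0.067 0.002
1.1 -0.075 0.005
1.0 -0.082 0.008
0.9 -0.089 0.012
0.8 -0.096 0.016
0.7 -0.102 0.021
0.6 -0.108 0.027
0.5 -0.113 0.033
0.4 -0.117 0.04
0.3 -0.121 0.047
0.2 -0.124 0.055
0.1 -0.126 0.063
0.0 -0.128 0.07
clock: 2.85
position: [0.5284, -0.194, 0.1382]
ee_rot: [0.993, 0.12, 0.0, 0.0]
ft_force: [0.1, 0.0, 0.2]
grip_width: 0.002
grasp_force: 0.0
clk 2.85 own [ 0.0564 -0.0009] 0.1382 F [0.11 0.   0.16] shift [ 0.0086 -0.0009  0.0007] turn [ 0.0002 -0.0003  0.0002]
```

```bash
python3 -m inch '[[[-0.004,0,0.001,0,0,0,1],[-0.008,0,0.001,0,0,0,1],[-0.012,0,0.002,0,0,0,1],[-0.016,0,0.003,0,0,0,1],[-0.02,0,0.004,0,0,0,1],[-0.024,0,0.005,0,0,0,1]]]';python3 -c "
from fit import *
shift((.065,0,.1375))
import cv2
cv2.imwrite('pics/s2.png',imaging.camera('scene')[170:320,120:340].repeat(3,0).repeat(3,1))"
```

```text
clock: 3.45
position: [0.505, -0.1997, 0.1329]
ee_rot: [0.993, 0.12, -0.0, 0.0]
ft_force: [-0.9, -0.2, 0.3]
grip_width: -0.0
grasp_force: 0.0
clk 3.45 own [ 0.0323 -0.0009] 0.1329 F [-0.89 -0.18  0.29] shift [ 0.0327 -0.0009 -0.0046] turn [0.0001 0.     0.0003]
```

View pics/s2.png

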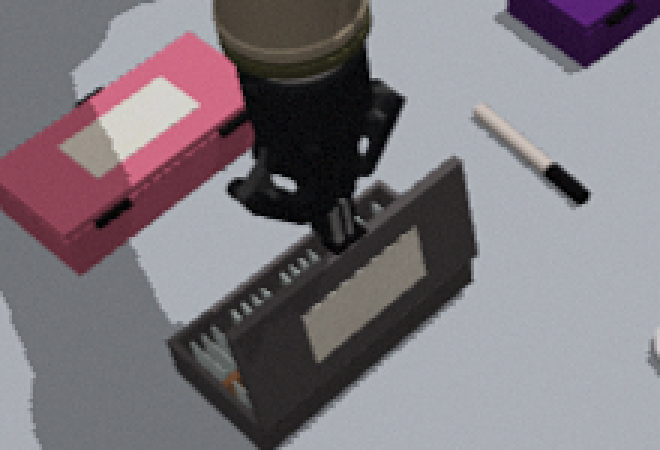

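```bash
python3 - <<'E'
from fit import *
import cv2
o=sensors.get_obs();p=np.array(o['position'])
for d in (0,.017): print(d,((proj('scene',p-[0,0,d])-[120,170])*3).round())
for th in (1.486,1.2,1.1,1.0):print(th,[((proj('scene',world(P,lid(th,.1,.01,y)))-[120,170])*3).round() for y in (-.1,0,.1)])
cv2.imwrite('pics/s3.png',cv2.resize(imaging.camera('scene')[210:290,190:290],None,fx=7,fy=7,interpolation=cv2.INTER_CUBIC))
E
```

```text
0 [336. 237.]
0.017 [339. 253.]
1.486 [array([234., 341.]), array([356., 245.]), array([465., 159.])]
1.2 [array([207., 319.]), array([328., 225.]), array([436., 142.])]
1.1 [array([198., 313.]), array([319., 221.]), array([427., 138.])]
1.0 [array([190., 309.]), array([311., 217.]), array([419., 135.])]
```

View pics/s3.png

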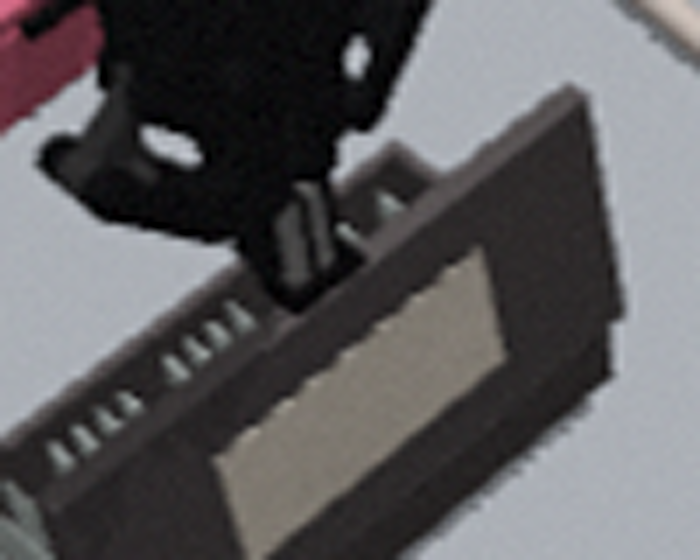

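```bash
python3 - <<'E'
from fit import *
import cv2
w=imaging.camera('wrist');t=imaging.camera('top')[130:230,350:480]
t=cv2.convertScaleAbs(cv2.resize(t,(520,400)),alpha=1.5)
w=cv2.convertScaleAbs(cv2.resize(w,(640,400))[:, 180:460],alpha=1.5)
cv2.imwrite('pics/w1.png',np.hstack([w,t]))
E
```

```text
(no output)
```

View pics/w1.png

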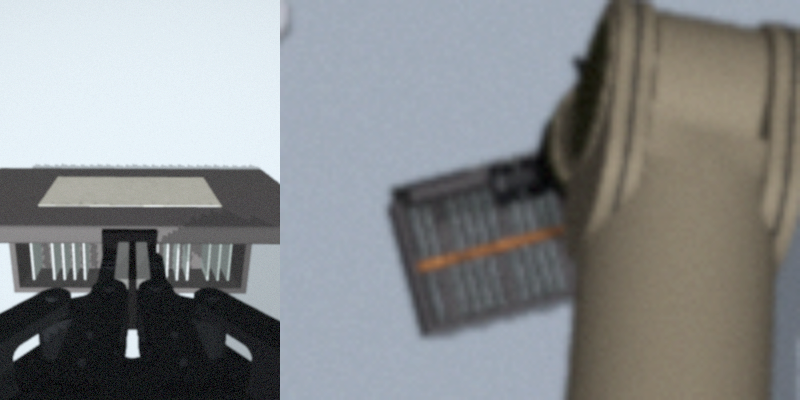

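```bash
cat >>fit.py <<'E'
import cv2
def label(im):
    # beige label: red clearly above blue, bright
    r=im[200:330,165:300].astype(int);m=((r[...,2]-r[...,0]>8)&(r[...,2]>90)).astype('uint8')
    n,l,s,c=cv2.connectedComponentsWithStats(cv2.morphologyEx(m,cv2.MORPH_OPEN,np.ones((3,3))))
    i=1+np.argmax(s[1:,4]) if n>1 else 0
    return s[i].tolist(),(c[i]+[165,200]).round(1)
E
python3 -m inch '[[[0,0,-0.02,0,0,0,1],[0,0,-0.05,0,0,0,1],[0,0,-0.065,0,0,0,1],[0,0,-0.065,0,0,0,1]]]'
python3 - <<'E'
from fit import *
for f in('scene0',):print(label(cv2.imread(f'pics/{f}.png')))
im=imaging.camera('scene');print(label(im));cv2.imwrite('pics/l.png',im)
shift((.11,0,.2))
E
```

```text
clock: 4.05
position: [0.5067, -0.1998, 0.2002]
ee_rot: [0.993, 0.12, 0.002, 0.001]
ft_force: [0.7, -0.1, -0.1]
grip_width: 0.003
grasp_force: 0.0
([0, 0, 47, 47, 1006], array([183.3, 218.7]))
([0, 0, 37, 47, 903], array([179.3, 221.8]))
clk 4.1 own [ 0.0331 -0.0011] 0.1985 F [-0.47 -0.99 -0.74] shift [ 0.0769 -0.0011 -0.0014] turn [ 0.0011 -0.0013  0.0002]
```

```bash
python3 -m inch '[[[0.03,0,0,0,0,0,1],[0.06,0,0,0,0,0,1],[0.08,0,0,0,0,0,1],[0.085,0,0,0,0,0,1],[0.085,0,0.03,0,0,0,1],[0.085,0,0.06,0,0,0,1],[0.085,0,0.085,0,0,0,1],[0.085,0,0.093,0,0,0,1],[0.085,0,0.093,0,0,0,1]]]'
python3 - <<'E'
from fit import *
im=imaging.camera('scene');cv2.imwrite('pics/m.png',im)
shift((.11,0,.1))
z=lambda i:cv2.resize(i[205:325,165:300],None,fx=2.9,fy=2.9,interpolation=cv2.INTER_CUBIC)
w=cv2.resize(imaging.camera('wrist'),(391,244))[:240]
cv2.imwrite('pics/cmp.png',cv2.convertScaleAbs(np.vstack([np.hstack([z(cv2.imread('pics/scene0.png')),z(cv2.imread('pics/l.png'))])[:340],np.hstack([z(im)[:240],w])]),alpha=1.5))
o=sensors.get_obs();p=np.array(o['position'])
for d in (0,.017): print(((proj('scene',p-[0,0,d])-[165,205])*2.9+[0,340]).round())
E
```

```text
clock: 5.0
position: [0.5866, -0.1796, 0.1037]
ee_rot: [0.993, 0.119, -0.001, -0.0]
ft_force: [0.6, 0.4, 0.3]
grip_width: 0.002
grasp_force: 0.0
clk 5.05 own [ 0.1173 -0.001 ] 0.1052 F [ 0.68 -0.41  0.87] shift [-0.0073 -0.001   0.0052] turn [-0.0001  0.0004 -0.0001]Traceback (most recent call last):
  File "<stdin>", line 6, in <module>
    return _nx.concatenate(arrs, 0, dtype=dtype, casting=casting)
           ~~~~~~~~~~~~~~~^^^^^^^^^^^^^^^^^^^^^^^^^^^^^^^^^^^^^^^
ValueError: all the input array dimensions except for the concatenation axis must match exactly, but along dimension 1, the array at index 0 has size 784 and the array at index 1 has size 783
```

```bash
python3 - <<'E'
from fit import *
im=cv2.imread('pics/m.png')
z=lambda i:cv2.resize(i[205:325,165:300],(390,345),interpolation=cv2.INTER_CUBIC)
w=cv2.resize(imaging.camera('wrist'),(390,244))
cv2.imwrite('pics/cmp.png',cv2.convertScaleAbs(np.vstack([np.hstack([z(cv2.imread('pics/scene0.png')),z(cv2.imread('pics/l.png'))]),np.hstack([z(im)[:244],w])]),alpha=1.5))
o=sensors.get_obs();p=np.array(o['position'])
for d in (0,.017): print(((proj('scene',p-[0,0,d])-[165,205])*2.88+[0,345]).round())
E
```

```text
[282. 564.]
[284. 578.]
```

View pics/cmp.png

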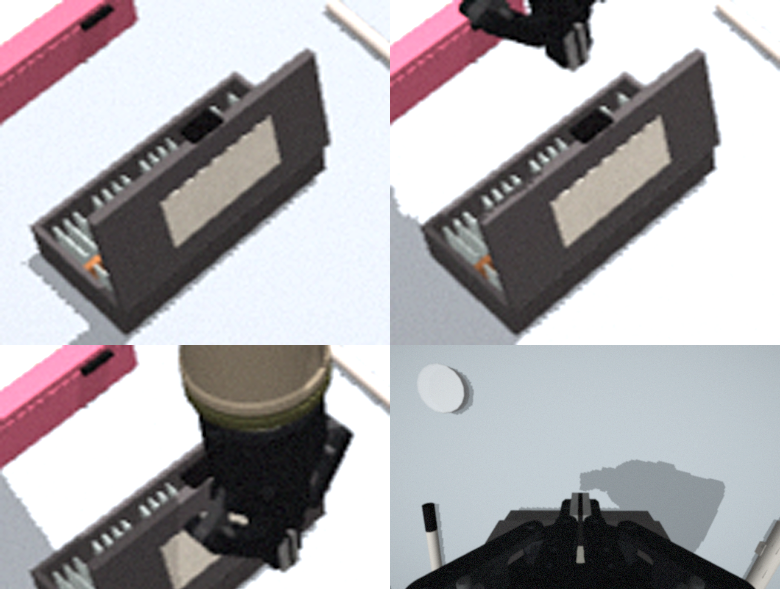

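The lid has not moved (top panels are identical). The closed fingertips appear at (287,565), roughly level with the TCP, which is about 13 mm higher than I assumed. So the fingers passed over the edge. They are now outside and lower, so I'll plan the arc again with the tip about 4 mm ahead of the TCP.

```bash
python3 -m inch '[[[-0.015,0,-0.004,0,0,0,1],[-0.03,0,-0.008,0,0,0,1],[-0.04,0,-0.008,0,0,0,1],[-0.048,0,-0.008,0,0,0,1],[-0.054,0,-0.008,0,0,0,1],[-0.06,0,-0.008,0,0,0,1],[-0.066,0,-0.008,0,0,0,1]]]'
python3 - <<'E'
from fit import *
shift((.05,0,.115))
im=imaging.camera('scene');cv2.imwrite('pics/n.png',im)
for th in np.linspace(1.4,0,15):
    c=lid(th,.07,.01,0);print(round(th,2),(c[0]+.011).round(3),(c[2]+.004).round(3))
E
```

```text
clock: 5.85
position: [0.5239, -0.195, 0.1131]
ee_rot: [0.993, 0.12, 0.0, 0.0]
ft_force: [1.6, 0.7, -1.3]
grip_width: 0.003
grasp_force: 0.7
clk 5.85 own [ 0.0518 -0.0009] 0.1131 F [ 1.57  0.69 -1.35] shift [-0.0018 -0.0009 -0.0019] turn [ 0.0003 -0.0009  0.0006]
1.4 0.059 0.115
1.3 0.052 0.114
1.2 0.045 0.113
1.1 0.038 0.111
1.0 0.032 0.108
0.9 0.025 0.105
0.8 0.019 0.101
0.7 0.014 0.097
0.6 0.009 0.092
0.5 0.004 0.086
0.4 0.0 0.08
0.3 -0.003 0.074
0.2 -0.006 0.068
0.1 -0.008 0.061
0.0 -0.009 0.054
```

```bash
python3 -m inch '[[[-0.003,0,0,0,0,0,1],[-0.007,0,0.001,0,0,0,1],[-0.01,0,0.002,0,0,0,1],[-0.014,0,0.003,0,0,0,1],[-0.017,0,0.004,0,0,0,1],[-0.02,0,0.005,0,0,0,1],[-0.023,0,0.007,0,0,0,1],[-0.027,0,0.009,0,0,0,1],[-0.03,0,0.011,0,0,0,1],[-0.033,0,0.013,0,0,0,1]]]'
python3 - <<'E'
from fit import *
shift((.019,0,.101))
cv2.imwrite('pics/n.png',imaging.camera('scene'))
z=lambda i:cv2.resize(i[205:325,165:300],(390,345),interpolation=cv2.INTER_CUBIC)
cv2.imwrite('pics/n2.png',cv2.convertScaleAbs(z(cv2.imread('pics/n.png')),alpha=1.5))
E
```

```text
clock: 6.9
position: [0.4914, -0.2031, 0.0998]
ee_rot: [0.993, 0.12, -0.0, 0.0]
ft_force: [0.6, 0.5, 1.7]
grip_width: -0.001
grasp_force: 0.7
clk 6.9 own [ 0.0183 -0.0009] 0.0998 F [0.65 0.49 1.69] shift [ 0.0007 -0.0009 -0.0012] turn [0.0001 0.0002 0.0001]
```

View pics/n2.png

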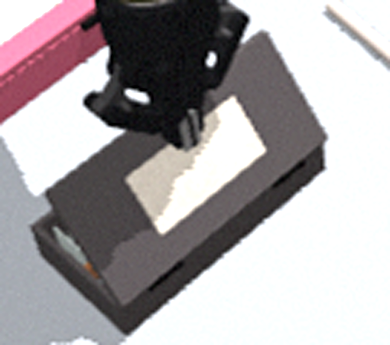

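The lid is now about halfway down and the tip at (190,140) is pressing on the label, so I'll continue.

```bash
python3 -m inch '[[[-0.002,0,0.002,0,0,0,1],[-0.004,0,0.003,0,0,0,1],[-0.007,0,0.005,0,0,0,1],[-0.009,0,0.008,0,0,0,1],[-0.012,0,0.011,0,0,0,1],[-0.014,0,0.014,0,0,0,1],[-0.016,0,0.017,0,0,0,1],[-0.018,0,0.02,0,0,0,1],[-0.02,0,0.023,0,0,0,1],[-0.021,0,0.026,0,0,0,1]]]'
python3 -m inch '[[[-0.002,0,0.003,0,0,0,1],[-0.003,0,0.006,0,0,0,1],[-0.004,0,0.009,0,0,0,1],[-0.005,0,0.012,0,0,0,1],[-0.005,0,0.014,0,0,0,1],[-0.005,0,0.016,0,0,0,1],[-0.005,0,0.016,0,0,0,1]]]'
python3 -c "
from fit import *
shift((-.009,0,.054))"
```

```text
clock: 7.95
position: [0.4711, -0.208, 0.0737]
ee_rot: [0.993, 0.12, -0.0, 0.0]
ft_force: [-1.1, 0.9, 1.8]
grip_width: -0.001
grasp_force: 0.6
clock: 8.65
position: [0.4664, -0.209, 0.0577]
ee_rot: [0.993, 0.12, -0.0, -0.0]
ft_force: [-0.7, 0.0, 0.1]
grip_width: -0.0
grasp_force: 0.0
clk 8.65 own [-0.0074 -0.0008] 0.0577 F [-0.71  0.03  0.05] shift [-0.0016 -0.0008  0.0037] turn [-0.0002  0.0002  0.0003]
```

```bash
python3 -m inch '[[[0,0,0.001,0,0,0,1],[0,0,0.002,0,0,0,1],[0,0,0.003,0,0,0,1],[0,0,0.004,0,0,0,1]]]' | grep -E 'pos|ft'; python3 -m inch '[[[0,0,0.001,0,0,0,1],[0,0,0.002,0,0,0,1],[0,0,0.003,0,0,0,1]]]' | grep -E 'pos|ft'
```

```text
position: [0.4665, -0.2091, 0.054]
ft_force: [-0.8, -0.4, 0.5]
position: [0.4665, -0.2092, 0.0509]
ft_force: [-0.5, -0.4, 1.5]
```

```bash
python3 -m inch '[[[0,0,0.001,0,0,0,1],[0,0,0.002,0,0,0,1],[0,0,0.003,0,0,0,1]]]' | grep -E 'pos|ft'; python3 -m inch '[[[0,0,0.001,0,0,0,1],[0,0,0.002,0,0,0,1]]]' | grep -E 'pos|ft'
python3 -c "
from fit import *
z=lambda i:cv2.resize(i[205:325,165:300],(390,345),interpolation=cv2.INTER_CUBIC)
cv2.imwrite('pics/q.png',cv2.convertScaleAbs(z(imaging.camera('scene')),alpha=1.5))"
```

```text
position: [0.4665, -0.2091, 0.0479]
ft_force: [-0.5, -0.2, 1.2]
position: [0.4665, -0.2091, 0.0459]
ft_force: [0.0, -0.4, 0.6]
```

```bash
for i in 1 ; do python3 -m inch '[[[0,0,0.001,0,0,0,1],[0,0,0.002,0,0,0,1]]]' | grep -E 'pos|ft'; done;  python3 - <<'E'
from fit import *
p=np.array([.5067,-.1998,.199])
for d in(-.01,0,.01,.02):print(d,proj('scene',p-[0,0,d]).round(1))
shift((-.009,0,.04))
# lid angle cue: row profile in the top and scene pictures
im=imaging.camera('scene');cv2.imwrite('pics/q2.png',im)
for th in(0,.05,.1,.2):print(th,[proj('scene',world(P,lid(th,.1,.01,y))).round(1).tolist() for y in(-.1,.1)])
g=cv2.cvtColor(im,6)
print(g[255:300:2,176:200:2])
E
```

```text
position: [0.4665, -0.2091, 0.044]
ft_force: [-0.8, -0.7, 1.6]
-0.01 [227.7 224.7]
0 [228.4 228.2]
0.01 [229.1 231.6]
0.02 [229.7 234.9]
clk 10.1 own [-0.0073 -0.0009] 0.044 F [-0.83 -0.69  1.55] shift [-0.0017 -0.0009  0.004 ] turn [ 0.0001 -0.      0.0002]
0 [[174.6, 280.6], [245.9, 226.3]]
0.05 [[174.3, 279.4], [245.9, 225.1]]
0.1 [[174.1, 278.3], [245.9, 223.8]]
0.2 [[173.9, 276.3], [246.3, 221.6]]
[[169 169 172 174 169 171 171 173 171  62  25  14]
 [170 170 171 172 169 169 168 171 171 173  83   8]
 [170 172 170 170 171 171 171 170 171 172 170 128]
 [172 167 171 168 171 170 170 169 171 172 173 158]
 [173 171 170 171 169 170 171 171 171 175 164  56]
 [150 125 117 125 146 170 172 172 177 100  50  54]
 [113 111 114 112 117 175 172 159  82  47  52  55]
 [114 113 112 115 113 118 165  53  55  53  52  54]
 [115 111 113 115 114  75  48  54  52  53  53  52]
 [112 112 113 109  64  50  54  52  51  55  52  53]
 [115 113 109  53  53  51  56  54  55  53  50  55]
 [117  71  48  53  55  52  54  53  55  54  54  51]
 [ 61  53  55  51  53  54  52  53  55  56  52  53]
 [ 53  53  53  54  52  51  53  54  56  54  55  53]
 [ 36  55  51  53  55  56  52  53  52  53  55  53]
 [ 51  39  52  53  53  50  53  56  53  55  52  54]
 [ 93  33  41  53  52  53  53  54  55  52  54  55]
 [115  33  33  43  47  52  53  55  54  54  53  54]
 [115  56  33  37  40  47  53  52  53  54  54  52]
 [110 100  32  35  35  43  46  54  56  52  52  54]
 [112 114  86  34  37  34  46  47  52  53  49  81]
 [112 114 110  93  33  36  35  38  50  85  84  82]
 [113 113 111 116  94  32  34  35  40  50  85  85]]
```

```bash
python3 -m inch '[[[0,0,0.001,0,0,0,1],[0,0,0.002,0,0,0,1]]]' | grep -E 'pos|ft';python3 -m inch '[[[0,0,0.001,0,0,0,1],[0,0,0.002,0,0,0,1]]]' | grep -E 'pos|ft';  python3 - <<'E'
from fit import *
im=imaging.camera('scene');cv2.imwrite('pics/q3.png',im)
# sub-pixel row of bright->dark lid free edge, several columns
for f in('q2','q3'):
    g=cv2.cvtColor(cv2.imread(f'pics/{f}.png'),6).astype(float)
    out=[]
    for c in (178,182,186,190,194,198,202,230,236,242):
        r0=int(280.6-.76*(c-174.6));col=g[r0-10:r0+6,c];out.append((c,np.round(col).astype(int).tolist()) )
    for o in out:print(f,o)
E
```

```text
position: [0.4666, -0.2092, 0.0422]
ft_force: [-6.5, 2.0, 16.0]
position: [0.4666, -0.2093, 0.0419]
ft_force: [-13.1, 4.6, 36.7]
q2 (178, [111, 113, 114, 111, 113, 112, 114, 113, 110, 71, 53, 53, 51, 53, 54, 55])
q2 (182, [173, 125, 110, 112, 113, 115, 113, 115, 115, 109, 73, 53, 52, 53, 53, 51])
q2 (186, [170, 171, 170, 171, 170, 171, 175, 149, 118, 105, 75, 53, 50, 51, 51, 56])
q2 (190, [170, 170, 170, 169, 171, 171, 173, 172, 176, 159, 102, 53, 50, 54, 54, 52])
q2 (194, [62, 139, 173, 174, 172, 170, 172, 172, 175, 158, 100, 55, 47, 52, 53, 54])
q2 (198, [32, 22, 14, 14, 16, 8, 22, 128, 171, 158, 101, 56, 52, 54, 54, 55])
q2 (202, [27, 30, 32, 31, 20, 14, 10, 5, 11, 12, 9, 41, 51, 54, 53, 54])
q2 (230, [15, 12, 8, 11, 16, 5, 12, 9, 1, 10, 8, 13, 12, 11, 5, 12])
q2 (236, [23, 32, 31, 47, 58, 42, 24, 12, 17, 21, 21, 22, 19, 16, 18, 8])
q2 (242, [179, 116, 40, 19, 18, 17, 5, 10, 7, 9, 31, 49, 56, 71, 81, 81])
q3 (178, [111, 110, 114, 114, 112, 114, 114, 113, 114, 104, 77, 54, 52, 52, 51, 56])
q3 (182, [175, 125, 111, 114, 116, 112, 114, 112, 115, 114, 105, 78, 55, 49, 54, 50])
q3 (186, [171, 169, 171, 169, 172, 174, 147, 115, 113, 111, 105, 76, 53, 54, 55, 53])
q3 (190, [170, 172, 173, 170, 173, 172, 172, 173, 174, 176, 156, 106, 56, 52, 53, 52])
q3 (194, [27, 96, 167, 175, 172, 170, 169, 172, 172, 173, 159, 103, 58, 50, 53, 53])
q3 (198, [36, 30, 21, 16, 16, 10, 7, 50, 145, 176, 159, 107, 59, 47, 53, 53])
q3 (202, [24, 29, 28, 30, 27, 11, 8, 9, 11, 15, 12, 20, 45, 51, 51, 54])
q3 (230, [14, 11, 13, 9, 10, 8, 6, 8, 8, 9, 13, 10, 7, 12, 12, 11])
q3 (236, [20, 26, 27, 30, 54, 53, 32, 17, 19, 14, 16, 17, 16, 19, 12, 10])
q3 (242, [175, 159, 85, 27, 22, 17, 13, 13, 9, 6, 13, 35, 51, 56, 71, 82])
```

Hard stop reached, so I'll back off gently straight up and re-check the lid edge.

```bash
python3 -m inch '[[[0,0,-0.005,0,0,0,1],[0,0,-0.01,0,0,0,1],[0,0,-0.03,0,0,0,1],[0,0,-0.06,0,0,0,1],[0,0,-0.1,0,0,0,1],[0,0,-0.14,0,0,0,1],[-0.03,0,-0.16,0,0,0,1],[-0.06,0,-0.16,0,0,0,1],[-0.09,0,-0.16,0,0,0,1],[-0.12,0,-0.16,0,0,0,1]]]' | grep -E 'clock|pos|ft'
python3 - <<'E'
from fit import *
im=imaging.camera('scene');cv2.imwrite('pics/r.png',im)
g=cv2.cvtColor(im,6).astype(float)
for c in (178,182,186,190,194,198,202,236,242):
    r0=int(280.6-.76*(c-174.6));print(c,r0-10,np.round(g[r0-10:r0+6,c]).astype(int).tolist())
for n in ['slide_lid','slide_box']:print(n,[(np.round(d['pixel']),round(d['conf'],2)) for d in spotter.look_for(n,'scene')][:4] if 0 else '')
# rendered fit of lid outline (dark lid surface vs darker side) along near long edge, own x=+.05
for z in(.05,.04):print(z,[proj('scene',world(P,(.05,y,z))).round(1).tolist() for y in(-.1,0,.1)])
# seam line along the -y end: lid vs base tone
for s in np.linspace(-.045,.045,5):
    a=proj('scene',world(P,(s,-.1,.05)));c=int(round(a[0]));r=int(a[1]);print(s,a.round(1),g[r-4:r+14,c].astype(int).tolist())
E
```

```text
clock: 11.6
position: [0.3489, -0.2378, 0.2001]
ft_force: [-0.1, 0.2, -0.3]
178 268 [171, 171, 172, 171, 174, 174, 174, 175, 176, 160, 118, 83, 84, 82, 84, 84]
182 264 [171, 171, 172, 171, 172, 172, 172, 173, 172, 174, 159, 121, 84, 83, 84, 84]
186 261 [171, 172, 171, 173, 174, 173, 173, 174, 174, 177, 160, 119, 82, 82, 81, 85]
190 258 [174, 172, 170, 173, 174, 170, 169, 172, 176, 177, 162, 121, 86, 79, 81, 83]
194 255 [174, 171, 173, 171, 172, 172, 173, 172, 174, 173, 161, 120, 87, 77, 82, 80]
198 252 [173, 173, 173, 173, 172, 172, 171, 172, 173, 176, 161, 120, 88, 79, 81, 81]
202 249 [173, 172, 172, 172, 172, 172, 172, 172, 175, 176, 160, 123, 84, 84, 80, 83]
236 223 [175, 176, 175, 172, 174, 173, 174, 173, 174, 176, 169, 116, 84, 80, 81, 84]
242 219 [173, 173, 175, 173, 173, 175, 172, 172, 175, 178, 164, 101, 80, 83, 80, 83]
slide_lid 
slide_box 
0.05 [[205.4, 308.8], [242.9, 277.6], [276.7, 249.5]]
0.04 [[206.2, 311.5], [243.4, 280.3], [276.9, 252.2]]
-0.045 [176.1 282. ] [173, 176, 138, 90, 76, 60, 37, 32, 70, 128, 144, 151, 172, 176, 177, 180, 124, 111]
-0.0225 [182.8 288.1] [83, 85, 82, 85, 78, 54, 38, 35, 37, 37, 37, 36, 33, 54, 94, 114, 115, 114]
0.0 [189.6 294.4] [84, 84, 86, 83, 83, 63, 44, 41, 39, 38, 36, 35, 38, 33, 52, 101, 114, 113]
0.022500000000000006 [196.6 300.8] [83, 81, 82, 83, 85, 74, 48, 38, 35, 36, 37, 35, 37, 34, 40, 86, 115, 121]
0.045 [203.8 307.4] [83, 83, 85, 86, 81, 61, 43, 43, 44, 37, 36, 35, 32, 31, 53, 93, 116, 118]
```

```bash
python3 -c "
from workcell import order;print(order.hand_in())"
```

```text
the job is handed in; nothing more can be done
None
```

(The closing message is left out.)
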